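# Unstack the pressing weights and set out the glued plaque

### The arm

A 6-joint arm with a two-finger parallel gripper is mounted at the origin on the work surface. World frame = base frame: x ahead of the robot, y to its left, z up, the work surface at z = 0. Lengths are in m, angles in rad, forces in N, time in s.
With the tool pointing down it reaches from about 0.25 to 0.725 m from the base axis. Payload 4 kg.
Tool frame: the origin (TCP) lies midway between the tips of the shut fingers; the grasp point (between the pads) lies 19 mm behind it; z points along the fingers, y is the line along which they close (so a half turn about z gives the same grasp; the last joint's range is limited). The gripper opens to 85 mm and grips with 20 to 120 N. Pads are 22 mm wide; open, the fingers measure 114 mm over their backs; the gripper's body (76 mm by 85 mm) begins 54 mm behind the grasp point. The pads swing forward as they close: fully open they stand 13 mm farther back than shut.
Start: joints at [-1.335, 0.241, 0.005, 1.335, 0, 1.571], TCP at [0.117, -0.486, 0.231] pointing down, gripper open.
Joint ranges: [-2.72, 2.72], [-1.05, 1.87], [-1.09, 1.28], [-1.99, 2.15], [-1.42, 1.44], [-3.14, 3.14]. Speed limits (rad/s): [2.79, 2.79, 3.14, 3.14, 3.14, 3.14].

### API

Orientations are given as a unit quaternion [x, y, z, w].
In Python, from workcell import get_obs, camera, job_done, silhouettes gives the robot as it stands. The module is installed in compiled form; this text tells all that it offers.
- The arm moves only by the tool drive_tool, never from a script. Its argument "increments" is a list of rows, each a list of 3 entries, a list of its own where there are three numbers: the shift along the world's x, y, z in mm, then the turn, a rotation vector about the world's x, y, z in degrees, then the opening, from 0 (shut) to 1 (fully open). A call has 1 to 8 rows; each row shifts and turns the commanded pose from where the row before left it; what a row does not reach is not made up. A row lasts 1/12 s, in which the tool goes at most 41.7 mm and 7.16 degrees, less where a joint would pass 70% of its speed; a pose out of reach is approached as far as the arm can. A call is refused whole if a number of a shift passes 41.7 or a number of a turn 7.16, either way. A call with a gripper value outside its range is refused whole. The fingers move at their own pace and stop on an object; the grip force is fixed at half the most. Time passes only in rows, so rows that do not move let the fingers close. It gives the time, the measured TCP pose, the force, the opening and the grip force at its end, in the units of the state.
- get_obs(): the state, without advancing time (a new reading comes with each control period).
- camera(name): name is "side" or "top" or "wrist"; returns a dict with "image" (480x640x3 uint8, red, green, blue), "K" (3x3 intrinsics, pixels), "view" (4x4, takes a point from world to camera coordinates). Camera axes: x right, y down, z forward; pixel columns grow to the right and rows downward; lengths in m; the calibration is good to about 2 mm. The wrist camera is an equidistant fisheye: a pixel r from the principal point sees the ray r / f radians off the axis. A picture is of the moment at which its call begins. There is no depth.
- job_done(): hands the job in; it is judged then, once.
Trained networks look in a picture, given as the dict that the camera call returned (one of the last four; its "shot" number tells which), for a name from the list of things; names that differ only in an ending like _2 or _b are one class to them, and where a whole thing is asked for, a point or a joint stands for the part that bears it (a point fixed in the world has none). Each returns a list of dicts, best first, with "conf" (0 to 1); they miss things now and then, are a little off and sometimes report something else, mostly with a low value. They report only what shows in the picture. A call takes as long as a camera call. They do not tell look-alikes from the thing itself.
- silhouettes(query, picture): "region" (480x640 bool, what is visible of it) and "bbox" ([left, top, right, bottom] in pixels, round what is visible of it).
The state is a dict: "clock": time; "joint_pos": joint angles; "joint_vel": joint speeds; "tau": joint torques, N m; "eef_pos": TCP position; "tool_rot": TCP orientation; "ft_force": force on the tool from outside, world axes, zero at the start; "ft_torque": the same for the moment, N m; "grip_width": finger opening in m; "grasp_force": force on a finger pad.
Only numpy, scipy, OpenCV 4.12 (cv2) and the standard library are available. Lean on these libraries where they do the work, as an engineer would, in place of code of your own. Each camera call takes 0.05 s, during which the arm holds its last target. There are 200 camera calls.

### The job

The glue has set: take the stack of weights off the copper plaque one at a time from the top down (blue, then yellow, then red), standing each in the middle of the round tray with its own colour. When all three are put away, lay the plaque copper side up on the felt finishing board, centred between the brass lips and lengthwise along it. Set everything down rather than dropping it, tip nothing over, and leave everything released and at rest.

Things in the scene. Friction and masses are not known exactly. Their poses are not given: they have to be found in the camera images.
- plaque: the glued plaque: oblong, 140 x 64 mm and 24 mm thick, embossed copper face (top 4.5 mm) on a pale wooden backing, about 0.35 kg; at the start it lies flat on the bench, copper up, under the stack of weights. Origin: centre of its underside; x runs along its length, y across its width, z up. The raised ornament is only at its two ends and stands about 3 mm proud of the copper
- weight_blue: blue weight: plain upright steel cylinder 40 mm in diameter and 30 mm high, dark below, painted blue on its upper part and top, 0.24 to 0.33 kg; at the start the top of the stack, standing on the yellow weight. Weights may be off-centre on each other by a few mm. Origin: centre of its underside, z up along its axis; its yaw means nothing
- weight_yellow: yellow weight: plain upright steel cylinder 52 mm in diameter and 30 mm high, dark below, painted yellow on its upper part and top, 0.41 to 0.57 kg; at the start the middle of the stack, standing on the red weight and under the blue one. Weights may be off-centre on each other by a few mm. Origin: centre of its underside, z up along its axis; its yaw means nothing
- weight_red: red weight: plain upright steel cylinder 64 mm in diameter and 30 mm high, dark below, painted red on its upper part and top, 0.62 to 0.86 kg; at the start the bottom weight, standing on the middle of the plaque. Weights may be off-centre on each other by a few mm. Origin: centre of its underside, z up along its axis; its yaw means nothing
- tray_blue: tray of the blue weight: fixed round wooden dish with a blue floor, 68 mm outside diameter, 12 mm high over all; the flat floor, 60 mm across, is 8 mm above the origin and the rim stands 4 mm above the floor. Origin: centre of its underside, on the bench, z up
- tray_yellow: tray of the yellow weight: fixed round wooden dish with a yellow floor, 80 mm outside diameter, 12 mm high over all; the flat floor, 72 mm across, is 8 mm above the origin and the rim stands 4 mm above the floor. Origin: centre of its underside, on the bench, z up
- tray_red: tray of the red weight: fixed round wooden dish with a red floor, 92 mm outside diameter, 12 mm high over all; the flat floor, 84 mm across, is 8 mm above the origin and the rim stands 4 mm above the floor. Origin: centre of its underside, on the bench, z up
- board: finishing board: fixed oblong wooden board with grey felt on top, 172 x 92 mm; its flat top is 10 mm above the origin, and a brass lip, 6 mm wide and 6 mm high, runs across each of its two short ends, 160 mm clear between the lips; the long sides have no lip. Origin: centre of its underside, on the bench; x runs along its length, y across its width, z up
There are look-alikes about, which are no part of the job. Several things have the shape of the weight_yellow; the one meant has the colours described above. What is shaped like the tray_yellow but black is not meant.

How it is judged:
On the way, in this order (a step that is already met when the one before it is completed fails the run):
1. the blue weight (top of the stack) stands released in the blue tray (horizontal distance between weight_blue and tray_blue below 0.012 m and z of weight_blue in the frame of tray_blue between 0.0055 and 0.0105 m and angle between weight_blue's own z axis and vertical below 0.08 rad and linear speed of weight_blue below 0.03 m/s and contact force between weight_blue and the fingers below 0.1 N), for 0.2 s.
2. the yellow weight (middle of the stack) stands released in the yellow tray (horizontal distance between weight_yellow and tray_yellow below 0.012 m and z of weight_yellow in the frame of tray_yellow between 0.0055 and 0.0105 m and angle between weight_yellow's own z axis and vertical below 0.08 rad and linear speed of weight_yellow below 0.03 m/s and contact force between weight_yellow and the fingers below 0.1 N), for 0.2 s.
3. the red weight (bottom of the stack) stands released in the red tray (horizontal distance between weight_red and tray_red below 0.012 m and z of weight_red in the frame of tray_red between 0.0055 and 0.0105 m and angle between weight_red's own z axis and vertical below 0.08 rad and linear speed of weight_red below 0.03 m/s and contact force between weight_red and the fingers below 0.1 N), for 0.2 s.
4. the plaque lies released on the finishing board (x of plaque in the frame of board between -0.012 and 0.012 m and y of plaque in the frame of board between -0.012 and 0.012 m and z of plaque in the frame of board between 0.0075 and 0.0125 m and angle between the x axis of plaque and the x axis of board, either way round below 0.17 rad and angle between plaque's own z axis and vertical below 0.08 rad and linear speed of plaque below 0.03 m/s and contact force between plaque and the fingers below 0.1 N), for 0.2 s.
At the end, for the whole second after the job is handed in: each weight stands upright and still on the floor of the tray of its colour, within 12 mm of its centre; the plaque lies flat and still on the board, copper up, within 12 mm of centre along and across, and within about 10 degrees of the board's length; nothing is held (all of step 1 and all of step 2 and all of step 3 and all of step 4); the robot touches nothing.
It fails at once if the plaque or a weight is tipped over (leaning more than 35 degrees) (angle between any of plaque, weight_blue, weight_yellow, weight_red's own z axis and vertical above 0.61 rad).
It fails at once if the plaque or a weight is dropped (falls freely, faster than 0.7 m/s) ((linear speed of plaque above 0.7 m/s and contact force between plaque and the fingers below 0.1 N) or (linear speed of weight_blue above 0.7 m/s and contact force between weight_blue and the fingers below 0.1 N) or (linear speed of weight_yellow above 0.7 m/s and contact force between weight_yellow and the fingers below 0.1 N) or (linear speed of weight_red above 0.7 m/s and contact force between weight_red and the fingers below 0.1 N)).
It also fails if it takes over 109 s, if anything falls off the work surface, if the arm or the gripper's body presses on something with over 40 N, if the wrist force passes 120 N, or if a joint passes its speed limit or range.

## Working session

There is one attempt and no reset: what is moved stays moved. The work goes in short steps, Python scripts to look and compute and a tool call to move; the robot and the scene stay as the last step left them, time stands still between calls to the robot, and variables do not carry over. Pictures are saved under pics/ and viewed, at most 14 in all, crops included, and the job is handed in when it is done.

Besides the shell and the picture viewer there is one more tool, called after "Emit:" as a command line: name --argument value ..., lists and objects as JSON in quotes. drive_tool: Moves the arm, as the interface text tells. Its arguments: {"type":"object","properties":{"increments":{"type":"array"}},"required":["increments"]}

```bash
mkdir -p pics; python3 - <<'E'
from workcell import get_obs,camera
import cv2,numpy as np
o=get_obs();print({k:np.round(v,3).tolist() for k,v in o.items()})
for n in("side","top"):
    c=camera(n);cv2.imwrite(f"pics/{n}0.png",c["image"][:,:,::-1]);print(n,c["K"].round(1).tolist(),c["view"].round(3).tolist())
E
```

```text
{'clock': 0.0, 'joint_pos': [-1.335, 0.241, 0.004, 1.335, 0.0, 1.571], 'joint_vel': [0.001, -0.001, -0.0, 0.001, 0.002, -0.001], 'tau': [0.001, -37.232, 25.241, 0.017, 0.0, 0.0], 'eef_pos': [0.117, -0.486, 0.23], 'tool_rot': [0.993, 0.118, -0.0, -0.001], 'ft_force': [0.018, -0.507, -0.111], 'ft_torque': [-0.012, -0.005, -0.015], 'grasp_force': 0.0, 'grip_width': 0.086}
side [[516.4, 0.0, 319.4], [0.0, 516.4, 242.4], [0.0, 0.0, 1.0]] [[1.0, -0.006, 0.016, -0.517], [0.007, -0.718, -0.696, 0.035], [0.016, 0.696, -0.718, 1.042], [0.0, 0.0, 0.0, 1.0]]
top [[483.0, 0.0, 320.1], [0.0, 483.0, 237.2], [0.0, 0.0, 1.0]] [[-0.125, -0.992, -0.0, 0.031], [-0.971, 0.123, -0.203, 0.539], [0.201, -0.025, -0.979, 1.115], [0.0, 0.0, 0.0, 1.0]]
```

View pics/top0.png

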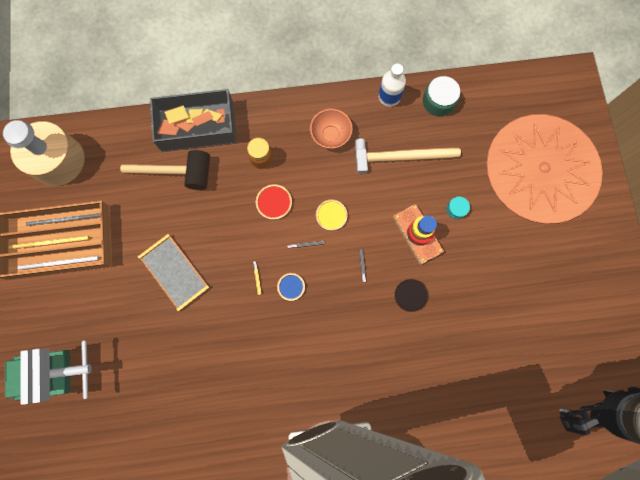

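View pics/side0.png

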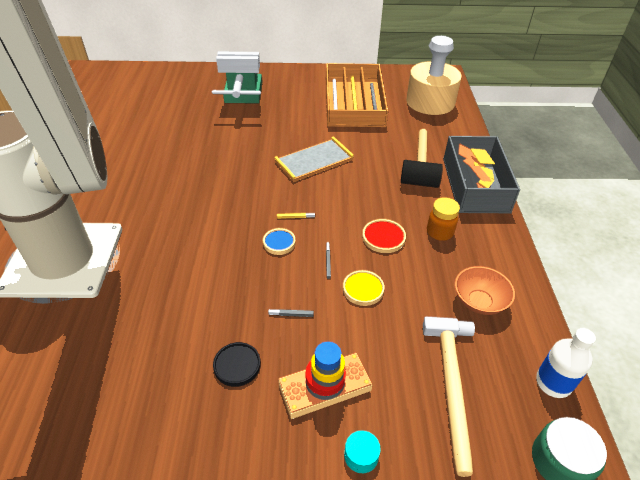

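```bash
cat > h.py <<'E'
import numpy as np,cv2
from scipy.optimize import minimize
from workcell import get_obs,camera,silhouettes
def cyl(d,h,z0=0):
    t=np.linspace(0,2*np.pi,48,endpoint=False);c=np.c_[np.cos(t)*d/2,np.sin(t)*d/2]
    return np.r_[np.c_[c,0*t+z0],np.c_[c,0*t+z0+h]]
def box(l,w,h,z0=0): return np.array([[a*l/2,b*w/2,z0+c*h] for a in(-1,1) for b in(-1,1) for c in(0,1)])
M=dict(weight_blue=cyl(.04,.03,.084),weight_yellow=cyl(.052,.03,.054),weight_red=cyl(.064,.03,.024),
 tray_blue=cyl(.068,.012),tray_yellow=cyl(.08,.012),tray_red=cyl(.092,.012),board=box(.172,.092,.010),plaque=box(.14,.064,.024))
def proj(P,c):
    q=P@c["view"][:3,:3].T+c["view"][:3,3];q=q@c["K"].T;return q[:,:2]/q[:,2:]
def place(m,p):
    x,y=p[:2];a=p[2] if len(p)>2 else 0;s,k=np.sin(a),np.cos(a)
    return m@np.array([[k,s,0],[-s,k,0],[0,0,1]])+[x,y,0]
def ray(c,u,v,z):
    R,t=c["view"][:3,:3],c["view"][:3,3];d=R.T@np.linalg.solve(c["K"],[u,v,1]);o=-R.T@t
    return (o+d*(z-o[2])/d[2])[:2]
S=4
def fit(m,p0,views):  # views: list of (cam, mask)
    def cost(p):
        e=0
        for c,k in views:
            ys,xs=np.nonzero(k);l,t=xs.min()-12,ys.min()-12;r,b=xs.max()+13,ys.max()+13
            big=cv2.resize(k[max(t,0):b,max(l,0):r].astype(np.uint8),None,fx=S,fy=S,interpolation=cv2.INTER_NEAREST)
            h=cv2.convexHull(proj(place(m,p),c).astype(np.float32))[:,0]
            im=np.zeros_like(big);cv2.fillConvexPoly(im,np.round(((h-[max(l,0),max(t,0)]+.5)*S-.5)*16).astype(np.int32),1,shift=4)
            e+=1-(im&big).sum()/max(1,(im|big).sum())
        return e/len(views)
    n=len(p0);sx=np.r_[[p0],np.array(p0)+np.diag([.01,.01,.15][:n])]
    r=minimize(cost,p0,method="Nelder-Mead",options=dict(initial_simplex=sx,xatol=1e-5,fatol=1e-5));return r.x,r.fun
def cam_mask(c,name,near,rad=40):
    best=[]
    for s in silhouettes(name,c):
        ys,xs=np.nonzero(s["region"])
        if len(xs) and np.hypot(xs.mean()-near[0],ys.mean()-near[1])<rad: return s["region"],s["conf"]
    return None,0
def locate(name,cams,guess,z=.01):
    vs=[];out=[]
    for c in cams:
        k,cf=cam_mask(c,name,proj(np.array([[guess[0],guess[1],z]]),c)[0])
        if k is None: out.append("miss");continue
        vs.append((c,k));p,f=fit(M[name],list(guess),[(c,k)]);out.append((p.round(4).tolist(),round(f,3),round(cf,2)))
    p,f=fit(M[name],list(guess),vs);print(name,p.round(4).tolist(),round(f,3),out);return p
E
python3 - <<'E'
from h import *
t=camera("top");s=camera("side")
g={}
for n,u,v,z in [("tray_blue",291,287,.01),("tray_yellow",332,215,.01),("tray_red",274,202,.01),("board",173,272,.01),("plaque",419,235,.02),("weight_blue",427,226,.1),("weight_yellow",424,229,.07),("weight_red",422,233,.04)]:
    p=list(ray(t,u,v,z))
    if n in("board","plaque"):
        a,b=((147,242),(200,303)) if n=="board" else ((404,210),(434,258))
        d=ray(t,*b,z)-ray(t,*a,z);p.append(np.arctan2(d[1],d[0]))
    locate(n,[t,s],p,z)
a=cv2.resize(t["image"][170:320,380:500,::-1],None,fx=3,fy=3,interpolation=2);b=cv2.resize(s["image"][320:480,200:400,::-1],(562,450),interpolation=2)
cv2.imwrite("pics/crop.png",cv2.resize(np.hstack([a,b]),(800,389)))
E
```

```text
tray_blue [0.4327, 0.0513] 0.084 [([0.4324, 0.0489], np.float64(0.092), 0.72), ([0.4327, 0.0528], np.float64(0.036), 0.75)]
tray_yellow [0.6017, -0.0731] 0.047 [([0.6026, -0.0742], np.float64(0.032), 0.55), ([0.6014, -0.0717], np.float64(0.028), 0.82)]
tray_red [0.6544, 0.0693] 0.06 [([0.655, 0.0677], np.float64(0.061), 0.86), ([0.6545, 0.0708], np.float64(0.05), 0.98)]
board [0.5072, 0.3358, -2.5832] 0.056 [([0.507, 0.3346, -2.5846], np.float64(0.033), 0.62), ([0.5081, 0.3386, -2.5796], np.float64(0.053), 0.79)]
plaque [0.5237, -0.2822, -2.7782] 0.424 [([0.5241, -0.2832, -2.7775], np.float64(0.437), 0.59), ([0.5236, -0.2811, -2.7896], np.float64(0.406), 0.71)]
weight_blue [0.5257, -0.2856] 0.077 [([0.526, -0.2873], np.float64(0.062), 0.61), ([0.5259, -0.2846], np.float64(0.048), 0.92)]
weight_yellow [0.5265, -0.2832] 0.787 [([0.5244, -0.2861], np.float64(1.0), 0.7), ([0.5265, -0.2832], np.float64(0.573), 0.8)]
weight_red [0.5238, -0.2845] 0.63 [([0.5212, -0.283], np.float64(0.659), 0.64), ([0.5246, -0.2846], np.float64(0.593), 0.76)]
```

View pics/crop.png

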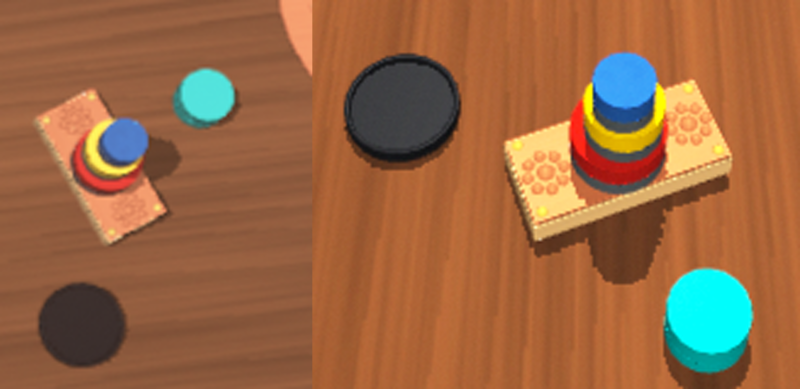

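Cyan cylinder at top (459,207) and the amber jar at (259,150) share the yellow weight's shape. The yellow weight meant is the band under the blue one at (424,229), because it is painted yellow and sits mid-stack. The tray at (332,215) has the yellow floor, and the black one at (411,295) is a decoy. The crop confirms the stack order as blue, yellow, red on the copper plaque.

Emit:
drive_tool --increments '[[[17,8.3,0],[0,0,7.1],1],[[17,8.3,0],[0,0,7.1],1],[[17,8.3,0],[0,0,7.1],1],[[17,8.3,0],[0,0,7.1],1],[[17,8.3,0],[0,0,7.1],1],[[17,8.3,0],[0,0,7.1],1],[[17,8.3,0],[0,0,7.1],1],[[17,8.3,0],[0,0,7.1],1]]'

```text
clock: 1.67
eef_pos: [0.2536, -0.4193, 0.2314]
tool_rot: [0.816, 0.578, -0.0, 0.0]
ft_force: [-0.0, -0.4, 0.4]
grip_width: 0.0854
grasp_force: 0.0
```

Emit:
drive_tool --increments '[[[17,8.3,0],[0,0,7.1],1],[[17,8.3,0],[0,0,7.1],1],[[17,8.3,0],[0,0,7.1],1],[[17,8.3,0],[0,0,7.1],1],[[17,8.3,0],[0,0,7.1],1],[[17,8.3,0],[0,0,7.1],1],[[17,8.3,0],[0,0,7.1],1],[[17,8.3,0],[0,0,7.1],1]]'

```text
clock: 2.33
eef_pos: [0.3896, -0.3529, 0.2313]
tool_rot: [0.443, 0.897, -0.0, -0.0]
ft_force: [0.3, 0.2, 0.3]
grip_width: 0.0852
grasp_force: 0.0
```

Emit:
drive_tool --increments '[[[17,8.3,0],[0,0,7.1],1],[[17,8.3,0],[0,0,7.1],1],[[17,8.3,0],[0,0,7.1],1],[[17,8.3,0],[0,0,7.1],1],[[17,8.3,0],[0,0,7.1],1],[[17,8.3,0],[0,0,7.1],1],[[17,8.3,0],[0,0,7.1],1],[[17,8.3,0],[0,0,7.1],1]]'

```text
clock: 3.0
eef_pos: [0.5256, -0.2865, 0.2312]
tool_rot: [-0.037, 0.999, 0.0, -0.0]
ft_force: [0.6, 0.3, 0.1]
grip_width: 0.0851
grasp_force: 0.0
```

Emit:
drive_tool --increments '[[[0,0,0],[0,0,7.1],1],[[0,0,0],[0,0,7.1],1],[[0,0,0],[0,0,2.6],1],[[0,0,0],[0,0,0],1],[[0,0,0],[0,0,0],1]]'

```text
clock: 3.42
eef_pos: [0.5248, -0.2869, 0.2312]
tool_rot: [-0.179, 0.984, 0.0, -0.0]
ft_force: [0.8, -0.4, 0.3]
grip_width: 0.0855
grasp_force: 0.0
```

Emit:
drive_tool --increments '[[[1,1,-30],[0,0,0],1],[[0,0,-40],[0,0,0],1],[[0,0,-30],[0,0,0],0.8],[[0,0,-20],[0,0,0],0.7],[[0,0,-15],[0,0,0],0.7],[[0,0,-6],[0,0,0],0.7],[[0,0,0],[0,0,0],0.7]]'

```text
clock: 4.0
eef_pos: [0.5246, -0.2855, 0.0885]
tool_rot: [-0.179, 0.984, 0.001, -0.001]
ft_force: [-0.8, 0.2, -0.0]
grip_width: 0.0597
grasp_force: 0.0
```

Emit:
drive_tool --increments '[[[0,0,0],[0,0,0],0.4],[[0,0,0],[0,0,0],0.4],[[0,0,0],[0,0,0],0.3],[[0,0,0],[0,0,0],0.2],[[0,0,0],[0,0,0],0],[[0,0,0],[0,0,0],0],[[0,0,0],[0,0,0],0]]'

```text
clock: 4.58
eef_pos: [0.5269, -0.2866, 0.0921]
tool_rot: [-0.18, 0.984, -0.001, 0.001]
ft_force: [0.1, -0.3, 5.4]
grip_width: 0.0378
grasp_force: 61.2
```

```bash
python3 - <<'E'
from h import *
o=get_obs();print(o["eef_pos"].round(4),o["ft_force"],o["grip_width"])
s=camera("side");cv2.imwrite("pics/g1.png",cv2.resize(s["image"][280:440,220:420,::-1],(750,600)))
E
```

```text
[ 0.5269 -0.2866  0.0921] [ 0.06714971 -0.34784333  5.35929516] 0.037809735555190994
```

View pics/g1.png

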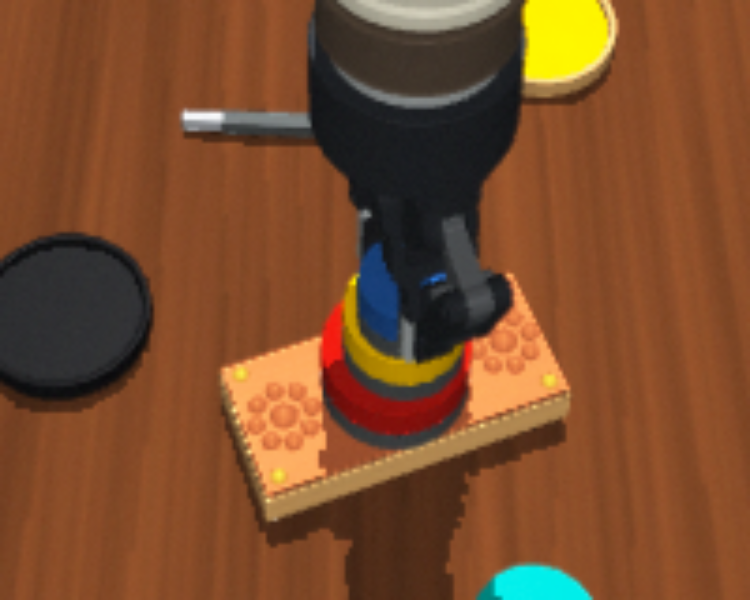

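Emit:
drive_tool --increments '[[[0,0,3],[0,0,0],0],[[0,0,5],[0,0,0],0],[[0,0,12],[0,0,0],0],[[0,0,25],[0,0,0],0],[[0,0,35],[0,0,0],0],[[0,0,0],[0,0,0],0]]'

```text
clock: 5.13
eef_pos: [0.5288, -0.2876, 0.1769]
tool_rot: [-0.18, 0.984, -0.003, 0.004]
ft_force: [1.9, -0.6, -1.6]
grip_width: 0.0381
grasp_force: 61.0
```

```bash
python3 - <<'E'
from h import *
o=get_obs();print(o["eef_pos"].round(4),o["ft_force"],o["grip_width"])
s=camera("side");t=camera("top");w=camera("wrist")
M["weight_blue"]=cyl(.04,.03,o["eef_pos"][2]-.006)
a=cv2.resize(s["image"][220:420,220:420,::-1],(400,400));b=cv2.resize(w["image"][:,:,::-1],(400,300))
cv2.imwrite("pics/g2.png",np.hstack([a,np.vstack([b,np.zeros((100,400,3),np.uint8)])]))
for n in("weight_yellow","weight_red"):
  try: locate(n,[s,t],[.5257,-.284],.06)
  except Exception as e: print(n,e)
E
```

```text
[ 0.5288 -0.2876  0.1769] [ 1.87414513 -0.56590688 -1.59754305] 0.03813005632385688
weight_yellow [0.5265, -0.2825] 0.207 [([0.5266, -0.2823], np.float64(0.032), 0.76), ([0.5275, -0.2849], np.float64(0.372), 0.83)]
weight_red [0.5209, -0.281] 0.624 ['miss', ([0.5209, -0.281], np.float64(0.624), 0.45)]
```

View pics/g2.png

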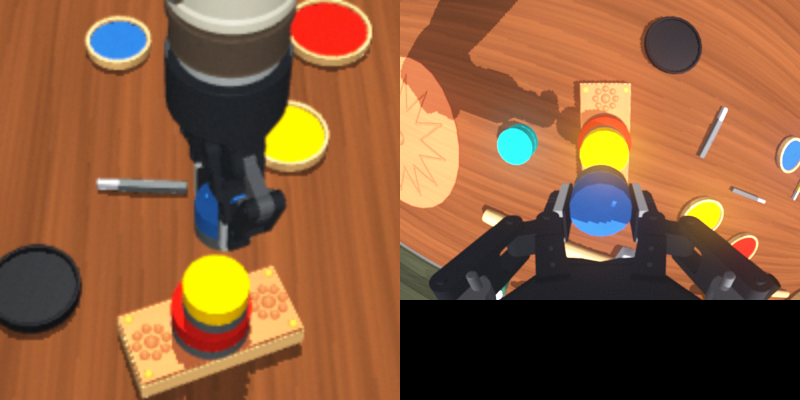

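Emit:
drive_tool --increments '[[[-5,18,0],[0,0,0],0],[[-10,36,0],[0,0,0],0],[[-11,38,0],[0,0,0],0],[[-11,38,0],[0,0,0],0],[[-11,38,0],[0,0,0],0],[[-11,38,0],[0,0,0],0],[[-11,38,0],[0,0,0],0],[[-11,38,0],[0,0,0],0]]'

```text
clock: 6.15
eef_pos: [0.4432, -0.0024, 0.1695]
tool_rot: [-0.179, 0.984, 0.0, -0.001]
ft_force: [1.0, 1.0, -2.5]
grip_width: 0.038
grasp_force: 61.1
```

Emit:
drive_tool --increments '[[[-8,34,0],[0,0,0],0],[[-4,20,-10],[0,0,0],0],[[0,0,-30],[0,0,0],0],[[0,0,-30],[0,0,0],0],[[0,0,-30],[0,0,0],0],[[0,0,-15],[0,0,0],0],[[0,0,-8],[0,0,0],0],[[0,0,0],[0,0,0],0]]'

```text
clock: 6.82
eef_pos: [0.4306, 0.0498, 0.0452]
tool_rot: [-0.18, 0.984, 0.0, -0.003]
ft_force: [0.1, 0.3, -4.1]
grip_width: 0.0381
grasp_force: 61.2
```

Emit:
drive_tool --increments '[[[0,0,0],[0,0,0],0],[[0,0,0],[0,0,0],0]]'

```text
clock: 6.98
eef_pos: [0.434, 0.0501, 0.0483]
tool_rot: [-0.18, 0.984, -0.0, 0.001]
ft_force: [0.4, -0.6, -3.4]
grip_width: 0.0385
grasp_force: 61.2
```

Emit:
drive_tool --increments '[[[0,0,-12],[0,0,0],0],[[0,0,-10],[0,0,0],0],[[0,0,-5],[0,0,0],0],[[0,0,-2],[0,0,0],0],[[0,0,0],[0,0,0],0],[[0,0,0],[0,0,0],0]]'

```text
clock: 7.48
eef_pos: [0.4334, 0.0501, 0.019]
tool_rot: [-0.18, 0.984, -0.0, 0.001]
ft_force: [0.6, 1.0, -2.6]
grip_width: 0.0384
grasp_force: 61.2
```

Emit:
drive_tool --increments '[[[0,0,-1],[0,0,0],0],[[0,0,-1],[0,0,0],0],[[0,0,0],[0,0,0],0],[[0,0,0],[0,0,0],0]]'

```text
clock: 7.82
eef_pos: [0.4329, 0.0501, 0.0164]
tool_rot: [-0.18, 0.984, -0.0, 0.0]
ft_force: [-0.6, 0.4, -3.4]
grip_width: 0.0381
grasp_force: 61.2
```

Emit:
drive_tool --increments '[[[0,0,-1],[0,0,0],0],[[0,0,0],[0,0,0],0],[[0,0,0],[0,0,0],0]]'

```text
clock: 8.07
eef_pos: [0.433, 0.0501, 0.0161]
tool_rot: [-0.18, 0.984, -0.0, 0.0]
ft_force: [-2.6, -0.3, 4.9]
grip_width: 0.0382
grasp_force: 62.3
```

Emit:
drive_tool --increments '[[[0,0,-1],[0,0,0],0],[[0,0,0],[0,0,0],0],[[0,0,0],[0,0,0],0]]'

```text
clock: 8.32
eef_pos: [0.433, 0.0501, 0.016]
tool_rot: [-0.18, 0.984, -0.0, 0.001]
ft_force: [-4.9, -0.9, 15.0]
grip_width: 0.0382
grasp_force: 63.4
```

Emit:
drive_tool --increments '[[[0,0,1],[0,0,0],0.4],[[0,0,1],[0,0,0],0.5],[[0,0,0],[0,0,0],0.6],[[0,0,0],[0,0,0],0.7],[[0,0,0],[0,0,0],0.8],[[0,0,0],[0,0,0],0.8]]'

```text
clock: 8.82
eef_pos: [0.4329, 0.05, 0.0162]
tool_rot: [-0.18, 0.984, -0.0, -0.0]
ft_force: [-0.2, 0.1, -0.4]
grip_width: 0.0684
grasp_force: 0.0
```

Emit:
drive_tool --increments '[[[0,0,10],[0,0,0],0.8],[[0,0,25],[0,0,0],0.8],[[0,0,30],[0,0,0],1],[[0,0,40],[0,0,0],1],[[0,0,40],[0,0,0],1],[[10,-36,0],[0,0,0],1],[[11,-38,0],[0,0,0],1],[[11,-38,0],[0,0,0],1]]'

```text
clock: 9.48
eef_pos: [0.4659, -0.0627, 0.1626]
tool_rot: [-0.181, 0.983, -0.0, 0.001]
ft_force: [0.7, 0.2, -0.6]
grip_width: 0.0852
grasp_force: 0.0
```

```bash
cat > look.py <<'E'
from h import *
import sys
s=camera("side");t=camera("top");o=get_obs();print(o["eef_pos"].round(4))
def L(n,*p):
  try: return locate(n,[t,s],list(p),M[n][:,2].mean())
  except Exception as e: print(n,"err",e)
E
python3 - <<'E'
from look import *
M["weight_blue"]=cyl(.04,.03,.008)
L("weight_blue",.433,.051)
L("weight_yellow",.5266,-.284)
L("weight_red",.5245,-.284)
a=cv2.resize(s["image"][200:300,220:320,::-1],(400,400));b=cv2.resize(t["image"][185:285,370:470,::-1],(400,400))
cv2.imwrite("pics/g3.png",np.hstack([a,b]))
E
```

```text
[ 0.4665 -0.0665  0.1616]
weight_blue [0.4327, 0.0505] 0.19 [([0.4331, 0.0486], np.float64(0.239), 0.8), ([0.4322, 0.0533], np.float64(0.131), 0.66)]
weight_yellow [0.5266, -0.2822] 0.042 ['miss', ([0.5266, -0.2822], np.float64(0.042), 0.77)]
weight_red [0.5236, -0.284] 0.651 [([0.5221, -0.2831], np.float64(0.664), 0.76), ([0.5242, -0.2829], np.float64(0.637), 0.74)]
```

View pics/g3.png

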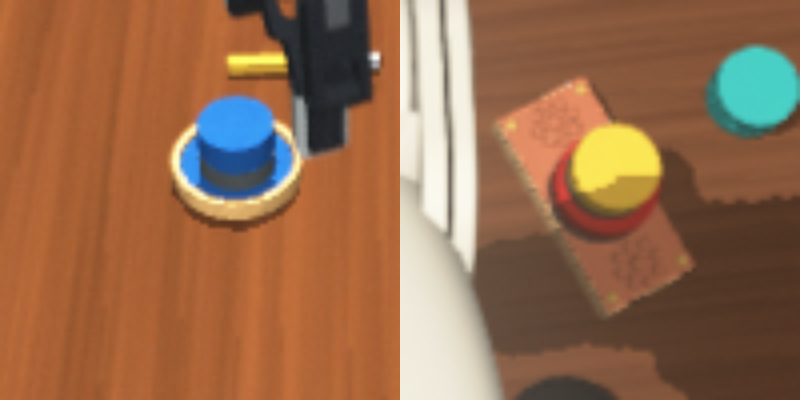

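Emit:
drive_tool --increments '[[[10,-36,0],[0,0,0],1],[[10,-36,0],[0,0,0],1],[[10,-36,0],[0,0,0],1],[[10,-36,0],[0,0,0],1],[[10,-37,0],[0,0,0],1],[[10,-37,0],[0,0,0],1],[[0,0,0],[0,0,0],1],[[0,0,0],[0,0,0],1]]'

```text
clock: 10.55
eef_pos: [0.525, -0.2805, 0.1604]
tool_rot: [-0.179, 0.984, 0.0, -0.0]
ft_force: [0.4, 0.6, -1.0]
grip_width: 0.0851
grasp_force: 0.0
```

Emit:
drive_tool --increments '[[[2,-4,-20],[0,0,0],1],[[0,0,-35],[0,0,0],1],[[0,0,-25],[0,0,0],0.9],[[0,0,-15],[0,0,0],0.85],[[0,0,-5],[0,0,0],0.85],[[0,0,0],[0,0,0],0.8],[[0,0,0],[0,0,0],0.75]]'

```text
clock: 11.13
eef_pos: [0.5274, -0.2829, 0.0622]
tool_rot: [-0.181, 0.984, -0.0, 0.0]
ft_force: [0.4, -0.7, 0.5]
grip_width: 0.0642
grasp_force: 0.0
```

Emit:
drive_tool --increments '[[[0,0,0],[0,0,0],0.6],[[0,0,0],[0,0,0],0.5],[[0,0,0],[0,0,0],0.4],[[0,0,0],[0,0,0],0.2],[[0,0,0],[0,0,0],0],[[0,0,0],[0,0,0],0],[[0,0,0],[0,0,0],0]]'

```text
clock: 11.72
eef_pos: [0.5282, -0.2839, 0.0637]
tool_rot: [-0.18, 0.984, -0.001, 0.002]
ft_force: [0.2, 2.9, 6.2]
grip_width: 0.0504
grasp_force: 63.8
```

Emit:
drive_tool --increments '[[[0,0,3],[0,0,0],0],[[0,0,6],[0,0,0],0],[[0,0,15],[0,0,0],0],[[0,0,25],[0,0,0],0],[[0,0,35],[0,0,0],0],[[5,15,5],[0,0,0],0],[[12,33,0],[0,0,0],0],[[13,36,0],[0,0,0],0]]'

```text
clock: 12.38
eef_pos: [0.5568, -0.2013, 0.1514]
tool_rot: [-0.177, 0.984, -0.001, 0.001]
ft_force: [0.7, -0.1, -4.5]
grip_width: 0.0496
grasp_force: 63.5
```

Emit:
drive_tool --increments '[[[13,36,0],[0,0,0],0],[[13,36,0],[0,0,0],0],[[12,33,0],[0,0,0],0],[[7,21,0],[0,0,0],0],[[0,0,-30],[0,0,0],0],[[0,0,-30],[0,0,0],0],[[0,0,0],[0,0,0],0],[[0,0,0],[0,0,0],0]]'

```text
clock: 13.05
eef_pos: [0.5991, -0.0737, 0.088]
tool_rot: [-0.18, 0.984, 0.001, -0.004]
ft_force: [0.1, -0.0, -4.1]
grip_width: 0.0497
grasp_force: 64.3
```

Emit:
drive_tool --increments '[[[1,0,-25],[0,0,0],0],[[1,0,-20],[0,0,0],0],[[0,0,-12],[0,0,0],0],[[0,0,-6],[0,0,0],0],[[0,0,0],[0,0,0],0],[[0,0,0],[0,0,0],0],[[0,0,0],[0,0,0],0]]'

```text
clock: 13.63
eef_pos: [0.6054, -0.0745, 0.0294]
tool_rot: [-0.18, 0.984, -0.001, 0.002]
ft_force: [0.4, 0.5, -3.8]
grip_width: 0.05
grasp_force: 64.7
```

Emit:
drive_tool --increments '[[[-2,1,-5],[0,0,0],0],[[0,0,-4],[0,0,0],0],[[0,0,0],[0,0,0],0],[[0,0,0],[0,0,0],0]]'

```text
clock: 13.97
eef_pos: [0.6015, -0.0729, 0.0181]
tool_rot: [-0.18, 0.984, 0.0, -0.0]
ft_force: [-0.1, -0.4, -4.7]
grip_width: 0.05
grasp_force: 64.9
```

Emit:
drive_tool --increments '[[[0,0,-1],[0,0,0],0],[[0,0,-1],[0,0,0],0],[[0,0,0],[0,0,0],0],[[0,0,0],[0,0,0],0]]'

```text
clock: 14.3
eef_pos: [0.6018, -0.0729, 0.0177]
tool_rot: [-0.18, 0.984, -0.0, 0.0]
ft_force: [-4.8, 0.5, 5.5]
grip_width: 0.0499
grasp_force: 65.8
```

Emit:
drive_tool --increments '[[[0,0,0],[0,0,0],0.5],[[0,0,1],[0,0,0],0.6],[[0,0,0],[0,0,0],0.7],[[0,0,0],[0,0,0],0.8],[[0,0,0],[0,0,0],0.9],[[0,0,0],[0,0,0],0.9]]'

```text
clock: 14.8
eef_pos: [0.6023, -0.073, 0.0176]
tool_rot: [-0.18, 0.984, -0.0, 0.0]
ft_force: [0.1, 0.3, -0.2]
grip_width: 0.0767
grasp_force: 0.0
```

Emit:
drive_tool --increments '[[[0,0,10],[0,0,0],0.9],[[0,0,25],[0,0,0],0.9],[[0,0,30],[0,0,0],1],[[0,0,30],[0,0,0],1],[[0,0,15],[0,0,0],1],[[-12,-34,0],[0,0,0],1],[[0,0,0],[0,0,0],1],[[0,0,0],[0,0,0],1]]'

```text
clock: 15.47
eef_pos: [0.5897, -0.1083, 0.1286]
tool_rot: [-0.179, 0.984, -0.0, 0.001]
ft_force: [0.2, 0.4, -0.1]
grip_width: 0.0854
grasp_force: 0.0
```

```bash
python3 - <<'E'
from look import *
M["weight_yellow"]=cyl(.052,.03,.008)
L("weight_yellow",.602,-.073)
L("weight_red",.5245,-.284)
L("plaque",.5237,-.282,-2.778)
a=cv2.resize(s["image"][220:340,290:410,::-1],(400,400));b=cv2.resize(t["image"][185:285,370:470,::-1],(400,400))
cv2.imwrite("pics/g4.png",np.hstack([a,b]))
E
```

```text
[ 0.5897 -0.1069  0.1275]
weight_yellow [0.6004, -0.0725] 0.076 ['miss', ([0.6004, -0.0725], np.float64(0.076), 0.74)]
weight_red [0.5251, -0.2849] 0.104 [([0.5251, -0.2849], np.float64(0.104), 0.61), 'miss']
plaque [0.5239, -0.2818, -2.7733] 0.483 [([0.5243, -0.2825, -2.7905], np.float64(0.583), 0.6), ([0.5237, -0.2809, -2.7832], np.float64(0.38), 0.91)]
```

View pics/g4.png

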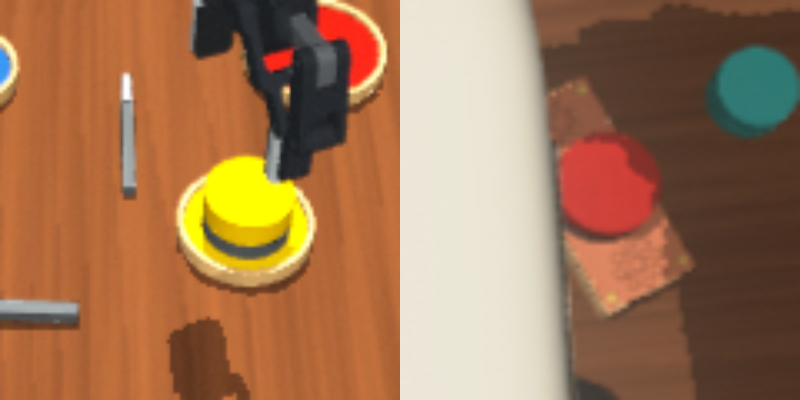

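Emit:
drive_tool --increments '[[[-13,-35,0],[0,0,0],1],[[-13,-36,0],[0,0,0],1],[[-13,-36,0],[0,0,0],1],[[-13,-36,0],[0,0,0],1],[[-13,-34,0],[0,0,0],1],[[0,0,0],[0,0,0],1],[[0,0,0],[0,0,0],1],[[0,0,0],[0,0,0],1]]'

```text
clock: 16.53
eef_pos: [0.5248, -0.2836, 0.1271]
tool_rot: [-0.18, 0.984, 0.0, -0.0]
ft_force: [-0.5, 0.6, -0.2]
grip_width: 0.0854
grasp_force: 0.0
```

```bash
python3 - <<'E'
from look import *
L("weight_red",.5245,-.284)
E
```

```text
[ 0.5253 -0.2826  0.1272]
weight_red [0.5238, -0.2823] 0.395 [([0.5243, -0.2835], np.float64(0.648), 0.75), ([0.5238, -0.2823], np.float64(0.141), 0.93)]
```

Emit:
drive_tool --increments '[[[0,0,-20],[0,0,0],1],[[0,0,-30],[0,0,0],1],[[0,0,-25],[0,0,0],1],[[0,0,-13],[0,0,0],1],[[0,0,-6],[0,0,0],1],[[0,0,0],[0,0,0],1],[[0,0,0],[0,0,0],0.95]]'

```text
clock: 17.32
eef_pos: [0.5255, -0.2835, 0.0338]
tool_rot: [-0.18, 0.984, -0.0, 0.0]
ft_force: [0.1, -0.7, 0.9]
grip_width: 0.0811
grasp_force: 0.0
```

Emit:
drive_tool --increments '[[[0,0,0],[0,0,0],0.8],[[0,0,0],[0,0,0],0.7],[[0,0,0],[0,0,0],0.6],[[0,0,0],[0,0,0],0.4],[[0,0,0],[0,0,0],0],[[0,0,0],[0,0,0],0],[[0,0,0],[0,0,0],0]]'

```text
clock: 17.9
eef_pos: [0.526, -0.2837, 0.0356]
tool_rot: [-0.18, 0.984, -0.0, 0.002]
ft_force: [0.0, 2.8, 5.6]
grip_width: 0.0617
grasp_force: 66.4
```

Emit:
drive_tool --increments '[[[0,0,2],[0,0,0],0],[[0,0,4],[0,0,0],0],[[0,0,8],[0,0,0],0],[[0,0,16],[0,0,0],0],[[0,0,25],[0,0,0],0],[[0,0,25],[0,0,0],0],[[0,0,10],[0,0,0],0],[[4,11,0],[0,0,0],0]]'

```text
clock: 18.57
eef_pos: [0.5303, -0.276, 0.1268]
tool_rot: [-0.178, 0.984, -0.003, 0.002]
ft_force: [1.0, 0.2, -7.9]
grip_width: 0.0616
grasp_force: 67.8
```

Emit:
drive_tool --increments '[[[8,23,0],[0,0,0],0],[[13,35,0],[0,0,0],0],[[13,35,0],[0,0,0],0],[[13,35,0],[0,0,0],0],[[13,35,0],[0,0,0],0],[[13,35,0],[0,0,0],0],[[13,35,0],[0,0,0],0],[[13,35,0],[0,0,0],0]]'

```text
clock: 19.23
eef_pos: [0.6269, -0.0026, 0.1213]
tool_rot: [-0.18, 0.984, 0.0, -0.002]
ft_force: [1.2, -0.3, -8.5]
grip_width: 0.0615
grasp_force: 67.8
```

Emit:
drive_tool --increments '[[[13,35,0],[0,0,0],0],[[9,25,0],[0,0,0],0],[[5,13,0],[0,0,0],0],[[0,0,0],[0,0,0],0],[[0,0,0],[0,0,0],0],[[0,0,0],[0,0,0],0],[[0,0,0],[0,0,0],0]]'

```text
clock: 19.82
eef_pos: [0.654, 0.0667, 0.1225]
tool_rot: [-0.179, 0.984, -0.0, -0.001]
ft_force: [0.2, -0.8, -8.5]
grip_width: 0.0615
grasp_force: 67.8
```

Emit:
drive_tool --increments '[[[1,2,-15],[0,0,0],0],[[0,0,-30],[0,0,0],0],[[0,0,-25],[0,0,0],0],[[0,0,-15],[0,0,0],0],[[0,0,-8],[0,0,0],0],[[0,0,0],[0,0,0],0],[[0,0,0],[0,0,0],0],[[0,0,0],[0,0,0],0]]'

```text
clock: 20.48
eef_pos: [0.6574, 0.0696, 0.0323]
tool_rot: [-0.179, 0.984, -0.0, 0.002]
ft_force: [0.6, -0.2, -7.1]
grip_width: 0.0614
grasp_force: 67.8
```

Emit:
drive_tool --increments '[[[0,0,-4],[0,0,0],0],[[0,0,-2],[0,0,0],0],[[0,0,0],[0,0,0],0],[[0,0,0],[0,0,0],0]]'

```text
clock: 20.82
eef_pos: [0.6558, 0.0701, 0.0245]
tool_rot: [-0.18, 0.984, -0.0, 0.0]
ft_force: [0.2, 0.5, -8.4]
grip_width: 0.0616
grasp_force: 67.8
```

Emit:
drive_tool --increments '[[[0,0,-2],[0,0,0],0],[[0,0,-2],[0,0,0],0],[[0,0,0],[0,0,0],0],[[0,0,0],[0,0,0],0]]'

```text
clock: 21.15
eef_pos: [0.6556, 0.07, 0.02]
tool_rot: [-0.18, 0.984, 0.0, -0.0]
ft_force: [-0.1, 0.1, -8.5]
grip_width: 0.0617
grasp_force: 67.8
```

Emit:
drive_tool --increments '[[[0,0,-1],[0,0,0],0],[[0,0,0],[0,0,0],0],[[0,0,0],[0,0,0],0]]'

```text
clock: 21.4
eef_pos: [0.6559, 0.0701, 0.0197]
tool_rot: [-0.18, 0.984, 0.0, 0.0]
ft_force: [-0.3, 0.2, -4.8]
grip_width: 0.0614
grasp_force: 68.4
```

Emit:
drive_tool --increments '[[[0,0,-1],[0,0,0],0],[[0,0,0],[0,0,0],0],[[0,0,0],[0,0,0],0]]'

```text
clock: 21.65
eef_pos: [0.6559, 0.07, 0.0196]
tool_rot: [-0.18, 0.984, -0.0, 0.0]
ft_force: [-5.4, -0.6, 4.2]
grip_width: 0.0616
grasp_force: 69.0
```

Emit:
drive_tool --increments '[[[0,0,0],[0,0,0],0.7],[[0,0,1],[0,0,0],0.8],[[0,0,0],[0,0,0],0.9],[[0,0,0],[0,0,0],1],[[0,0,0],[0,0,0],1],[[0,0,0],[0,0,0],1]]'

```text
clock: 22.15
eef_pos: [0.6564, 0.0701, 0.0195]
tool_rot: [-0.18, 0.984, -0.0, 0.001]
ft_force: [-0.7, 0.3, -0.4]
grip_width: 0.0852
grasp_force: 0.0
```

Emit:
drive_tool --increments '[[[0,0,8],[0,0,0],1],[[0,0,20],[0,0,0],1],[[0,0,30],[0,0,0],1],[[0,0,30],[0,0,0],1],[[-13,-34,0],[0,0,0],1],[[-13,-36,0],[0,0,0],1],[[-13,-36,0],[0,0,0],1],[[-13,-36,0],[0,0,0],1]]'

```text
clock: 22.82
eef_pos: [0.6036, -0.073, 0.1084]
tool_rot: [-0.18, 0.984, -0.0, 0.001]
ft_force: [0.4, -0.9, 0.4]
grip_width: 0.0854
grasp_force: 0.0
```

```bash
python3 - <<'E'
from look import *
M["weight_red"]=cyl(.064,.03,.008);M["weight_yellow"]=cyl(.052,.03,.008)
L("weight_red",.655,.069)
L("weight_yellow",.602,-.073)
L("plaque",.5237,-.282,-2.778)
a=cv2.resize(s["image"][200:300,300:420,::-1],(400,333));b=cv2.resize(t["image"][180:280,370:490,::-1],(400,333))
cv2.imwrite("pics/g5.png",np.hstack([a,b]))
E
```

```text
[ 0.602  -0.0772  0.1082]
weight_red [0.6555, 0.0673] 0.44 [([0.6555, 0.0673], np.float64(0.054), 0.87), ([0.6548, 0.0696], np.float64(0.822), 0.64)]
weight_yellow [0.6016, -0.0719] 0.039 ['miss', ([0.6016, -0.0719], np.float64(0.039), 0.87)]
plaque [0.5238, -0.2816, -2.7697] 0.067 [([0.5238, -0.2821, -2.7722], np.float64(0.091), 0.93), ([0.5237, -0.2812, -2.7762], np.float64(0.037), 0.87)]
```

View pics/g5.png

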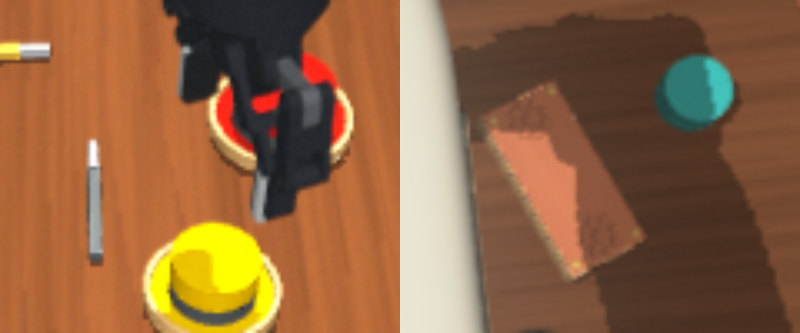

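Emit:
drive_tool --increments '[[[-13,-35,0],[0,0,0],1],[[-13,-36,0],[0,0,0],1],[[-13,-36,0],[0,0,0],1],[[-13,-36,0],[0,0,0],1],[[-13,-34,0],[0,0,0],1],[[-13,-31,-20],[0,0,0.4],1],[[0,0,-20],[0,0,0],1],[[0,0,0],[0,0,0],1]]'

```text
clock: 23.88
eef_pos: [0.5231, -0.2796, 0.0634]
tool_rot: [-0.182, 0.983, 0.002, -0.003]
ft_force: [-0.6, 0.8, -1.0]
grip_width: 0.0853
grasp_force: 0.0
```

Emit:
drive_tool --increments '[[[0,0,0],[0,0,0],1],[[0,0,0],[0,0,0],1]]'

```text
clock: 24.05
eef_pos: [0.527, -0.2787, 0.0679]
tool_rot: [-0.184, 0.983, -0.0, 0.0]
ft_force: [-0.4, -0.4, 1.0]
grip_width: 0.0853
grasp_force: 0.0
```

Emit:
drive_tool --increments '[[[-2,-3,-20],[0,0,0],1],[[0,0,-20],[0,0,0],1],[[0,0,-13],[0,0,0],1],[[0,0,-6],[0,0,0],1],[[0,0,-2],[0,0,0],1],[[0,0,0],[0,0,0],1],[[0,0,0],[0,0,0],1]]'

```text
clock: 24.63
eef_pos: [0.5252, -0.2829, 0.0077]
tool_rot: [-0.184, 0.983, -0.001, 0.001]
ft_force: [0.6, -0.1, 0.2]
grip_width: 0.0855
grasp_force: 0.0
```

Emit:
drive_tool --increments '[[[0,0,0],[0,0,0],0.9],[[0,0,0],[0,0,0],0.8],[[0,0,0],[0,0,0],0.7],[[0,0,0],[0,0,0],0.6],[[0,0,0],[0,0,0],0.4],[[0,0,0],[0,0,0],0],[[0,0,0],[0,0,0],0],[[0,0,0],[0,0,0],0]]'

```text
clock: 25.3
eef_pos: [0.5246, -0.2832, 0.0078]
tool_rot: [-0.183, 0.983, -0.0, 0.001]
ft_force: [-0.9, 0.8, 5.6]
grip_width: 0.062
grasp_force: 67.6
```

Emit:
drive_tool --increments '[[[0,0,2],[0,0,0],0],[[0,0,5],[0,0,0],0],[[0,0,12],[0,0,0],0],[[0,0,25],[0,0,0],0],[[0,0,30],[0,0,0],0],[[0,0,25],[0,0,0],0],[[0,12,10],[0,0,0],0],[[0,25,0],[0,0,0],0]]'

```text
clock: 25.97
eef_pos: [0.5258, -0.2485, 0.1185]
tool_rot: [-0.181, 0.983, -0.003, 0.003]
ft_force: [1.8, 0.5, -3.1]
grip_width: 0.0625
grasp_force: 66.9
```

Emit:
drive_tool --increments '[[[-1,38,0],[0,0,1],0],[[-1,40,0],[0,0,1],0],[[-1,40,0],[0,0,1],0],[[-1,40,0],[0,0,1],0],[[-1,40,0],[0,0,1],0],[[-1,40,0],[0,0,1],0],[[-1,40,0],[0,0,1],0],[[-1,40,0],[0,0,1],0]]'

```text
clock: 26.63
eef_pos: [0.5139, 0.0744, 0.1143]
tool_rot: [-0.252, 0.968, 0.0, -0.001]
ft_force: [1.3, 0.4, -4.1]
grip_width: 0.0621
grasp_force: 66.9
```

Emit:
drive_tool --increments '[[[-1,40,0],[0,0,1],0],[[-1,40,0],[0,0,1],0],[[-1,40,0],[0,0,0.9],0],[[-1,40,0],[0,0,0],0],[[-1,38,0],[0,0,0],0],[[-1,28,0],[0,0,0],0],[[-1,15,0],[0,0,0],0],[[-1,7,0],[0,0,0],0]]'

```text
clock: 27.3
eef_pos: [0.5061, 0.3225, 0.1139]
tool_rot: [-0.277, 0.961, -0.0, -0.001]
ft_force: [0.4, 0.6, -3.7]
grip_width: 0.0621
grasp_force: 66.9
```

Emit:
drive_tool --increments '[[[0,0,0],[0,0,0],0],[[0,0,0],[0,0,0],0],[[0,0,0],[0,0,0],0]]'

```text
clock: 27.55
eef_pos: [0.5076, 0.3182, 0.1149]
tool_rot: [-0.275, 0.962, -0.001, -0.001]
ft_force: [-0.3, -0.0, -3.9]
grip_width: 0.0625
grasp_force: 66.9
```

Emit:
drive_tool --increments '[[[0,10,0],[0,0,0],0],[[0,7,-15],[0,0,0],0],[[0,0,-25],[0,0,0],0],[[0,0,-20],[0,0,0],0],[[0,0,-12],[0,0,0],0],[[0,0,-6],[0,0,0],0],[[0,0,0],[0,0,0],0],[[0,0,0],[0,0,0],0]]'

```text
clock: 28.22
eef_pos: [0.5083, 0.3368, 0.0377]
tool_rot: [-0.275, 0.961, 0.0, 0.0]
ft_force: [0.5, 0.3, -3.4]
grip_width: 0.0621
grasp_force: 66.9
```

```bash
python3 - <<'E'
from look import *
M["plaque"]=box(.14,.064,.024,get_obs()["eef_pos"][2]-.0078)
L("plaque",.508,.336,-2.583)
E
```

```text
[0.509  0.3375 0.0388]
plaque [0.5087, 0.3349, -2.5878] 0.369 [([0.5098, 0.3328, -2.5704], np.float64(0.468), 0.97), ([0.5087, 0.3355, -2.5788], np.float64(0.264), 0.86)]
```

Aligned with the board to within 1–2 mm. Lowering (contact expected at TCP z ≈ 0.018).

Emit:
drive_tool --increments '[[[-1,-1,-8],[0,0,0],0],[[0,0,-6],[0,0,0],0],[[0,0,-3],[0,0,0],0],[[0,0,0],[0,0,0],0],[[0,0,0],[0,0,0],0]]'

```text
clock: 28.83
eef_pos: [0.5064, 0.3358, 0.0196]
tool_rot: [-0.276, 0.961, -0.0, -0.001]
ft_force: [-0.0, 0.1, -3.5]
grip_width: 0.0622
grasp_force: 66.9
```

Emit:
drive_tool --increments '[[[0,0,-1],[0,0,0],0],[[0,0,-1],[0,0,0],0],[[0,0,0],[0,0,0],0],[[0,0,0],[0,0,0],0]]'

```text
clock: 29.17
eef_pos: [0.5069, 0.3361, 0.0184]
tool_rot: [-0.276, 0.961, 0.0, 0.0]
ft_force: [-0.8, 0.3, -3.6]
grip_width: 0.0622
grasp_force: 66.9
```

Emit:
drive_tool --increments '[[[0,0,-1],[0,0,0],0],[[0,0,0],[0,0,0],0],[[0,0,0],[0,0,0],0]]'

```text
clock: 29.42
eef_pos: [0.5071, 0.3362, 0.0178]
tool_rot: [-0.276, 0.961, 0.0, 0.0]
ft_force: [-1.6, 0.1, 0.3]
grip_width: 0.062
grasp_force: 67.3
```

Emit:
drive_tool --increments '[[[0,0,-1],[0,0,0],0],[[0,0,0],[0,0,0],0],[[0,0,0],[0,0,0],0]]'

```text
clock: 29.67
eef_pos: [0.5071, 0.3362, 0.0178]
tool_rot: [-0.276, 0.961, 0.0, 0.001]
ft_force: [-2.1, -1.7, 5.5]
grip_width: 0.0623
grasp_force: 67.9
```

Emit:
drive_tool --increments '[[[0,0,0],[0,0,0],0.7],[[0,0,1],[0,0,0],0.8],[[0,0,0],[0,0,0],0.9],[[0,0,0],[0,0,0],1],[[0,0,0],[0,0,0],1],[[0,0,0],[0,0,0],1]]'

```text
clock: 30.17
eef_pos: [0.5069, 0.3361, 0.0172]
tool_rot: [-0.276, 0.961, 0.0, 0.0]
ft_force: [-0.4, 0.3, 0.2]
grip_width: 0.0853
grasp_force: 0.0
```

Emit:
drive_tool --increments '[[[0,0,8],[0,0,0],1],[[0,0,20],[0,0,0],1],[[0,0,40],[0,0,0],1],[[-20,-20,40],[0,0,0],1],[[-30,-20,30],[0,0,0],1],[[-30,-20,20],[0,0,0],1],[[0,0,0],[0,0,0],1],[[0,0,0],[0,0,0],1]]'

```text
clock: 30.83
eef_pos: [0.433, 0.2812, 0.1686]
tool_rot: [-0.276, 0.961, 0.001, 0.002]
ft_force: [0.5, -0.2, -0.3]
grip_width: 0.0854
grasp_force: 0.0
```

```bash
python3 - <<'E'
from look import *
M["plaque"]=box(.14,.064,.024,.010)
for n,d,p in(("blue",.04,(.433,.051)),("yellow",.052,(.602,-.073)),("red",.064,(.655,.069))):
    M["weight_"+n]=cyl(d,.03,.008);L("weight_"+n,*p)
L("plaque",.507,.336,-2.583)
cv2.imwrite("pics/end.png",s["image"][:,:,::-1])
E
```

```text
[0.4337 0.2816 0.1663]
weight_blue [0.4329, 0.0519] 0.496 [([0.4197, 0.0621], np.float64(0.772), 0.7), ([0.4331, 0.051], np.float64(0.042), 0.96)]
weight_yellow [0.6017, -0.074] 0.059 [([0.6025, -0.0747], np.float64(0.051), 0.66), ([0.6012, -0.0732], np.float64(0.04), 0.88)]
weight_red [0.6538, 0.0691] 0.051 [([0.6538, 0.0687], np.float64(0.054), 0.8), ([0.654, 0.0689], np.float64(0.046), 0.86)]
plaque [0.5086, 0.3317, -2.572] 0.53 [([0.5086, 0.3317, -2.572], np.float64(0.53), 0.62), 'miss']
```

View pics/end.png

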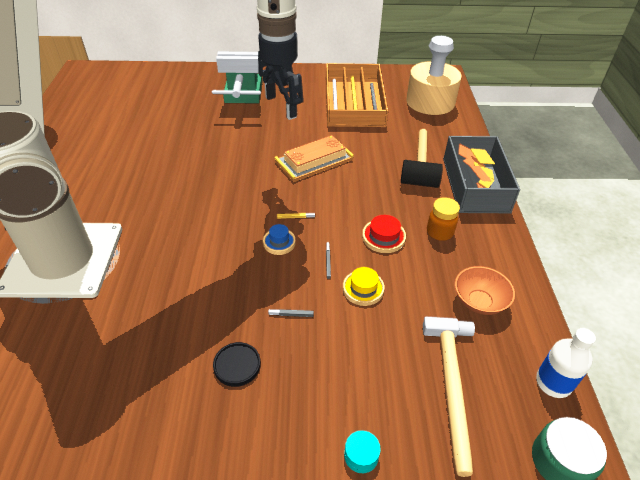

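The picture shows all three weights centred in their trays (blue 279,238; yellow 364,284; red 385,233) and the plaque centred on the board (315,157). The gripper is clear of everything.

```bash
python3 -c "
from workcell import job_done
print(job_done())"
```

```text
the job is handed in; nothing more can be done
None
```

The job is handed in at about 31 s on the robot's clock: the last pictures show each weight standing in the middle of its own tray and the plaque copper side up and centred on the board, with everything released; the judge's verdict was not reported.

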